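# Put the last pair of pile wedges away and shut the case

## Robot

A 7-joint arm with a two-finger parallel gripper is mounted at the origin on the work surface. World frame = base frame: x ahead of the robot, y to its left, z up, the work surface at z = 0. Lengths are in m, angles in rad, forces in N, time in s.
With the tool pointing down it reaches from about 0.4 to 0.85 m from the base axis. Payload 4.5 kg.
Tool frame: the origin (TCP) lies at the very end of the fingers, on their centre line; the grasp point (between the pads) lies 19 mm behind it (r.grip_point_offset is the distance from the TCP to the grasp point, in m); z points along the fingers, y is the line along which they close (so a half turn about z gives the same grasp; the last joint's range is limited). The gripper opens to 88 mm and grips with 3 to 60 N. Pads are 18 mm wide; open, the fingers measure 123 mm over their backs; the gripper's body (75 mm by 187 mm) begins 45 mm behind the grasp point.
Start: joints at [-1.236, 0.689, -0.195, 1.565, 0.157, 0.902, -0.215], TCP at [0.185, 0.597, 0.239] pointing down, gripper open.
Joint ranges: [-3.01, 3.01], [-0.46, 2.08], [-1.47, 1.51], [0.13, 2.56], [-1, 4.14], [0.04, 2.09], [-2.66, 2.66]. Speed limits (rad/s): [2.57, 2.57, 3.14, 3.14, 3.14, 3.14, 3.14].

## Interface

Orientations are given as a unit quaternion [x, y, z, w].
In Python, from plant import r gives the robot as it stands.
- The arm moves only by the tool carry_out, never from a script. Its argument "rows" is a list of rows, each a list of 3 entries, a list of its own where there are three numbers: the shift along the tool's x, y, z in cm, then the turn, a rotation vector about the tool's x, y, z in degrees, then the closure, from 0 (fully open) to 1 (shut). A call has 1 to 12 rows; each row is the pose to reach, as a shift and turn from the pose commanded when the call began, along the tool's axes at that moment; what a row does not reach only later rows make up. A row lasts 1/10 s, in which the tool goes at most 50 mm and 8.59 degrees, less where a joint would pass 70% of its speed; a pose out of reach is approached as far as the arm can. A call with a gripper value outside its range is refused whole. The fingers move at their own pace and stop on an object; "newtons" is the grip in N (left out, the last holds). Time passes only in rows, so rows that repeat a pose let the fingers close. It gives the time, the measured TCP pose, the force, the opening and the grip force at its end, in the units of the state.
- r.get_state(): the state, without advancing time (a new reading comes with each control period).
- r.snapshot(name): name is "scene" or "top" or "wrist"; returns a dict with "image" (384x512x3 uint8, red, green, blue), "fx", "fy", "cx", "cy" (pixels), "dist_coeffs" ([k1, k2, p1, p2, k3] as OpenCV has them; the pictures are not rectified), "pose" (4x4, takes a point from camera to world coordinates). Camera axes: x right, y up, looking along -z (the intrinsics and any distortion apply to the point x, -y, -z); pixel columns grow to the right and rows downward; lengths in m; the calibration is good to about 2 mm. A picture is of the moment at which its call begins. There is no depth.
- r.finish_job(): hands the job in; it is judged then, once.
The state is a dict: "clock": time; "q": joint angles; "qd": joint speeds; "joint_torque": joint torques, N m; "tool_pos": TCP position; "eef_rot": TCP orientation; "contact_force": force on the tool from outside, world axes, zero at the start; "moment": the same for the moment, N m; "opening": opening from 0.0 (shut) to 1.0 (fully open); "finger_force": force on a finger pad.
Only numpy, scipy, OpenCV 4.12 (cv2) and the standard library are available. Lean on these libraries where they do the work, as an engineer would, in place of code of your own. Each camera call takes 0.05 s, during which the arm holds its last target. There are 200 camera calls.

## Task

Put the two loose pile wedges away in the empty bay of the plywood wedge case: lay one flat in the bay, then the other head to tail on top of it, thick end over thin end, so that the pair makes a level block with nothing standing above the rim. Then lower the lid gently until it is fully shut. Lay the wedges in rather than dropping them, and leave the pair already stored and the other things on the bench as they are.

Things in the scene. Friction and masses are not known exactly. Their poses are not given: they have to be found in the camera images.
- case: open plywood case, fixed on the bench, 194 mm (x) by 182 mm (y), rim 47 mm above the bench, floor and walls 9 mm thick: 38 mm deep. Two bays run along its x, centred at y = -36 and +36 mm. Lid hinged on the +y wall. The bay by the hinge (+y) holds a stored pair of wedges; the -y bay is empty. Origin: centre of its underside, z up
- case_bay (a point): centre of the empty bay's floor, at (0, -36, 9) mm in the case's frame, same axes. Each bay is 176 mm long (x) by 56 mm wide (y) between wooden strips 20 mm wide and 30 mm tall. The strips leave the middle 80 mm of the length (|x| under 40 mm) open for fingers: there, a wedge centred in its bay has 26 mm to the outer wall, 32 mm to the stored wedge beside it
- lid (a joint): angle of the case's lid in rad: 0 shut on the rim, 1.57 upright, 1.8 its stop, leaning back over +y. A plain 9 mm plywood board, 194 mm along the hinge by 190 mm, 0.22 kg, on a stiff friction hinge: it stays at whatever angle it is left, and takes 1 to 4 N at its free edge to move
- lid_hinge (a point): middle of the lid's hinge axis, at (0, 91, 47.5) mm in the case's frame; the axis runs along the case's x. The lid's underside lies in the plane through this axis, its outer face 9 mm outside that
- lid_edge (a point): middle of the lid's free edge (half way through its thickness), 190 mm from the hinge; shut, it overhangs the case's -y wall by 8 mm as a finger lip
- wedge_a: loose beech wedge for levelling a paper pile, 160 mm long, 40 wide, 26 thick tapering evenly to 8, 17 in the middle, about 0.08 kg; its two broad faces are alike, 6.44 deg (0.112 rad) apart. Starts lying on the bench on a broad face. Origin: centre of that underside; +x along it to the thick end, y across, z up. Centre of mass 14 mm from the middle towards the thick end
- wedge_b: loose: a second wedge, the same in every way as wedge_a, with the same origin and axes
- wedge_a_mid (a point): centre of wedge_a's volume outline: half way along it, 8.5 mm above its underside
- wedge_a_thick (a point): centre of wedge_a's thick end face, 13 mm from either broad face, 80 mm from its middle
- wedge_a_thin (a point): centre of wedge_a's thin end face, 4 mm from either broad face, 80 mm from its middle
- wedge_b_mid (a point): the same point of wedge_b
- wedge_b_thick (a point): the same point of wedge_b
- wedge_b_thin (a point): the same point of wedge_b
- stored_lower: stored wedge, like wedge_a, lying flat on the floor of the bay next to the hinge; origin and axes as wedge_a
- stored_upper: stored wedge lying head to tail on stored_lower; their level top is 4 mm below the rim
- ink_can: bystander: round metal ink can, 148 mm across, 86 mm tall; origin under its centre
- wash_bottle: bystander: white plastic bottle, 68 mm across, 190 mm tall; origin under its centre
- ink_knife: bystander: ink knife (spatula with wooden handle), 280 mm long, lying along its x; origin under its middle
- loupe: bystander: black folding magnifier, 40 x 40 x 45 mm; origin under its centre
Things that resemble listed ones, but are neither listed nor needed, are in the scene too. Leave any blue look-alike of the wedge_a alone. Leave any purple look-alike of the wedge_b alone.

How it is judged:
By the outcome, as a careful person would: the job done as asked, in the order asked, and still so for the second after the job is handed in, with the robot touching nothing.
It also fails if it takes over 67 s, if anything falls off the work surface, if the arm or the gripper's body presses on something with over 40 N, if the wrist force passes 120 N, or if a joint passes its speed limit or range.

## Working session

There is one attempt and no reset: what is moved stays moved. The work goes in short steps, Python scripts to look and compute and a tool call to move; the robot and the scene stay as the last step left them, time stands still between calls to the robot, and variables do not carry over. Pictures are saved under pics/ and viewed, at most 10 in all, crops included, and the job is handed in when it is done.

Besides the shell and the picture viewer there is one more tool, called after "Call:" by a JSON object that holds its "method" and its "body", one argument or row to a line. carry_out: Moves the arm, as the interface text tells. Its arguments: {"type":"object","properties":{"rows":{"type":"array"},"newtons":{"type":"number"}},"required":["rows"]}

```bash
mkdir -p pics; ls
cat > h.py <<'E'
import numpy as np, cv2, pickle
from plant import r
from scipy.spatial.transform import Rotation as R
def snap(n,f=None):
    s=r.snapshot(n); s['image']=np.array(s['image'])
    if f: cv2.imwrite(f'pics/{f}.png',s['image'][:,:,::-1])
    return s
def ray(s,uv):
    K=np.array([[s['fx'],0,s['cx']],[0,s['fy'],s['cy']],[0,0,1.]])
    p=cv2.undistortPoints(np.array(uv,float).reshape(-1,1,2),K,np.array(s['dist_coeffs'],float)).reshape(-1,2)
    d=np.c_[p[:,0],-p[:,1],-np.ones(len(p))]; T=np.array(s['pose'])
    return T[:3,3],d@T[:3,:3].T
def onz(s,uv,z):
    o,d=ray(s,uv); z=np.broadcast_to(z,len(d)); return o+d*((z-o[2])/d[:,2])[:,None]
def proj(s,P):
    T=np.array(s['pose']); c=(np.asarray(P,float).reshape(-1,3)-T[:3,3])@T[:3,:3]
    K=np.array([[s['fx'],0,s['cx']],[0,s['fy'],s['cy']],[0,0,1.]])
    c=c*[1,-1,-1]
    return cv2.projectPoints(c,np.zeros(3),np.zeros(3),K,np.array(s['dist_coeffs'],float))[0].reshape(-1,2)
E
python3 - <<'E'
from h import *
a=snap('top','top0');b=snap('scene','scene0')
pickle.dump((a,b),open('s0.pkl','wb'))
for s in(a,b):print(np.round(s['pose'],3),s['fx'])
s=r.get_state();print(s['tool_pos'],s['eef_rot'],s['clock'])
E
```

```text
pics
[[ 1.500e-02  9.980e-01 -6.000e-02  4.320e-01]
 [-1.000e+00  1.500e-02 -1.000e-03  1.430e-01]
 [ 0.000e+00  6.000e-02  9.980e-01  1.417e+00]
 [ 0.000e+00  0.000e+00  0.000e+00  1.000e+00]] 476.53599664775004
[[-0.77  -0.394  0.502  1.027]
 [ 0.638 -0.5    0.586  0.77 ]
 [ 0.02   0.771  0.636  0.727]
 [ 0.     0.     0.     1.   ]] 415.956738075802
[0.18506091 0.59638748 0.23799647] [ 1.49787610e-01  9.88717858e-01 -8.16097754e-04 -6.18088874e-05] 0.1
```

View pics/top0.png

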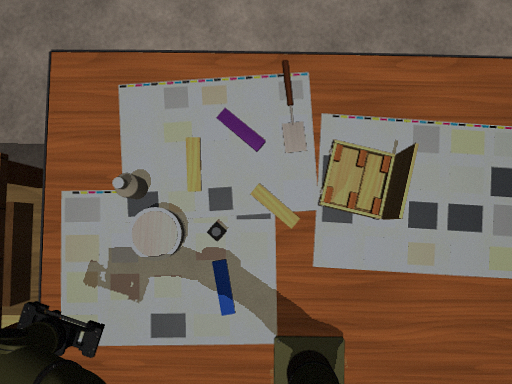

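View pics/scene0.png

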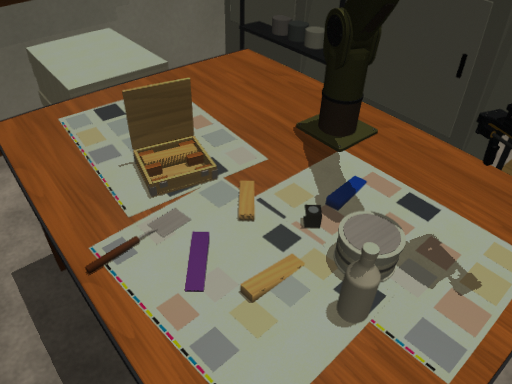

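The top view shows the case at about (370,180), its lid hinge to the right (world −y). The loose wedges are at (193,164) and (275,205). The scene view shows the same wedges at (272,277) and (247,200).

Run:
```python
from h import *
a,b=pickle.load(open('s0.pkl','rb'))
for n,s,pts in(('top',a,[(193,164),(275,205)]),('scene',b,[(272,277),(247,200)])):
    hsv=cv2.cvtColor(s['image'],cv2.COLOR_RGB2HSV)
    for p in pts: print(n,hsv[p[1],p[0]])
    m=cv2.inRange(hsv,(14,85,60),(32,255,255))
    cs,_=cv2.findContours(m,cv2.RETR_EXTERNAL,cv2.CHAIN_APPROX_NONE)
    for c in cs:
        if cv2.contourArea(c)<200:continue
        (cx,cy),_,_=q=cv2.minAreaRect(c)
        if min(np.hypot(cx-p[0],cy-p[1]) for p in pts)>25: continue
        ap=cv2.approxPolyDP(c,3,True).reshape(-1,2)
        print(cv2.contourArea(c),q,ap.tolist())
        bx=cv2.boxPoints(q)
        if n=='top': print(np.round(onz(s,bx,0.017)*1000).tolist())
        else: print(np.round(onz(s,ap,0.0)*1000).tolist())
A=cv2.resize(a['image'][125:235,170:430],None,fx=3,fy=3,interpolation=2)
B=cv2.resize(b['image'][75:200,115:225],None,fx=2.1,fy=2.1,interpolation=2)
C=cv2.resize(b['image'][170:310,225:315],None,fx=1.88,fy=1.88,interpolation=2)
can=np.zeros((600,800,3),np.uint8);can[:330,:780]=A;h,w=B.shape[:2];can[335:335+h,:w]=B[:265];h2,w2=C.shape[:2];can[335:335+h2,300:300+w2]=C[:265]
cv2.imwrite('pics/c1.png',can[:,:,::-1])
```

```text
top [ 27 110 146]
top [ 28 114 141]
705.0 ((274.8196716308594, 206.01638793945312), (54.54370880126953, 14.340129852294922), 39.80556869506836) [[258, 184], [251, 194], [292, 228], [299, 217]]
[[515.0, 179.0, 17.0], [548.0, 153.0, 17.0], [447.0, 28.0, 17.0], [415.0, 55.0, 17.0]]
670.5 ((193.22613525390625, 163.83120727539062), (54.072662353515625, 13.74123764038086), 87.95458984375) [[187, 137], [188, 190], [200, 190], [199, 138]]
[[682.0, 372.0, 17.0], [684.0, 331.0, 17.0], [523.0, 322.0, 17.0], [521.0, 362.0, 17.0]]
scene [ 21 144 152]
scene [ 19 151 150]
1206.0 ((271.27117919921875, 275.11700439453125), (22.060712814331055, 68.83259582519531), 54.039485931396484) [[305, 263], [290, 254], [243, 282], [241, 292], [253, 302]]
[[517.0, 363.0, 0.0], [525.0, 321.0, 0.0], [663.0, 317.0, 0.0], [684.0, 335.0, 0.0], [680.0, 372.0, 0.0]]
573.0 ((246.0, 199.5), (16.0, 41.0), 0.0) [[242, 179], [238, 216], [253, 220], [254, 181]]
[[433.0, 23.0, 0.0], [539.0, 140.0, -0.0], [519.0, 176.0, 0.0], [412.0, 51.0, 0.0]]
```

View pics/c1.png

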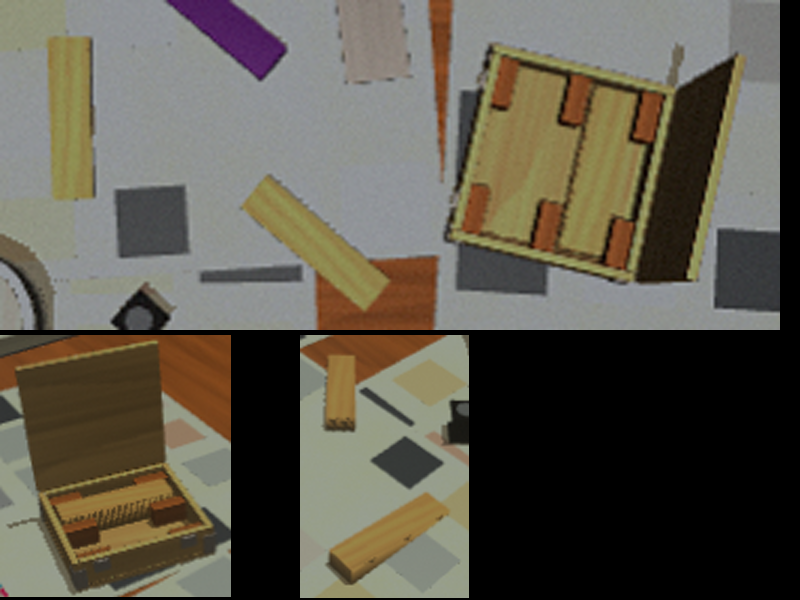

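The top crop shows the case rim corners at full-image pixels (334,140), (319,205), (381,219) and (395,156). In the scene crop, wedge A's tall end face points to +x and wedge B's thick end faces the camera.

```bash
cat >> h.py <<'E'
def cmd(pos,ydir,tilt=0,q=None):
    """shift cm & rotvec deg (tool axes) to TCP pos, closing axis at ydir deg, tool down; tilt deg about tool y"""
    st=r.get_state(); R0=R.from_quat(st['eef_rot']); p0=np.array(st['tool_pos'])
    a=np.radians(ydir); y=np.array([np.cos(a),np.sin(a),0]); z=np.array([0,0,-1.]); x=np.cross(y,z)
    Rt=R.from_matrix(np.c_[x,y,z])*R.from_euler('y',tilt,degrees=True)
    sh=R0.inv().apply(np.asarray(pos)-p0)*100; rv=(R0.inv()*Rt).as_rotvec(degrees=True)
    print('shift',np.round(sh,2).tolist(),'turn',np.round(rv,1).tolist(),'| p0',np.round(p0,4),'F',np.round(st['contact_force'],1),'open',round(st['opening'],3),'t',round(st['clock'],2))
E
python3 - <<'E'
from h import *
from scipy.optimize import least_squares
a,b=pickle.load(open('s0.pkl','rb'))
px=[(334,140),(319,205),(380.7,219),(394.7,155.7)]
P=onz(a,px,0.047); print(np.round(P*1000))
print([round(np.linalg.norm(P[i]-P[(i+1)%4])*1000) for i in range(4)])
L=np.array([[-97,-91],[97,-91],[97,91],[-97,91]])/1000
def W(v,l): 
    c,s=np.cos(v[2]),np.sin(v[2]); return np.array(l)@np.array([[c,s],[-s,c]])+v[:2]
o=least_squares(lambda v:(W(v,L)-P[:,:2]).ravel(),[.55,-.25,np.radians(167)]); v=o.x
print('case',v[:2],np.degrees(v[2]),np.round(o.fun*1000,1)); print('bay',W(v,[[0,-.036]]))
# reproject strips check & lid angle
for th in np.arange(1.3,1.85,.1):
    l=W(v,[[-.097,.091+.19*-np.cos(th)],[.097,.091-.19*np.cos(th)]])
    print(round(th,1),np.round(proj(a,np.c_[l,[.0475+.19*np.sin(th)]*2])).tolist(),np.round(proj(b,np.c_[l,[.0475+.19*np.sin(th)]*2])).tolist())
A=np.array([.603,.347]);B=np.array([.481,.104]); ua=np.array([.161,.01]);
d=A+ua/np.linalg.norm(ua)*.012
cmd([d[0],d[1],.003],93.5); cmd([d[0],d[1],.15],93.5)
E
```

```text
[[ 675.  -65.   47.]
 [ 485.  -23.   47.]
 [ 447. -201.   47.]
 [ 632. -242.   47.]]
[194, 182, 189, 182]
case [ 0.55960065 -0.13246758] 167.34222001083538 [-0.3 -0.2 -0.1  0.1 -2.3  0.8  2.7 -0.7]
bay [[ 0.56748923 -0.09734251]]
1.3 [[396.0, 140.0], [379.0, 215.0]] [[128.0, 100.0], [197.0, 86.0]]
1.4 [[403.0, 141.0], [387.0, 216.0]] [[126.0, 96.0], [195.0, 82.0]]
1.5 [[411.0, 143.0], [394.0, 218.0]] [[124.0, 92.0], [192.0, 79.0]]
1.6 [[418.0, 145.0], [402.0, 220.0]] [[122.0, 89.0], [190.0, 76.0]]
1.7 [[425.0, 146.0], [409.0, 222.0]] [[121.0, 87.0], [188.0, 75.0]]
1.8 [[432.0, 148.0], [416.0, 223.0]] [[120.0, 86.0], [186.0, 73.0]]
shift [-48.42, -10.98, 23.52] turn [-0.1, -0.0, -20.7] | p0 [0.1851 0.5964 0.238 ] F [-0.5  0.1 -0.5] open 1.002 t 0.1
shift [-48.43, -11.0, 8.82] turn [-0.1, -0.0, -20.7] | p0 [0.1851 0.5964 0.238 ] F [-0.5  0.1 -0.5] open 1.002 t 0.1
```

Call:
{"method": "carry_out", "body": {
  "rows": [
    [[-48.4, -11.0, 8.8], [0, 0, -20.7], 0],
    [[-48.4, -11.0, 8.8], [0, 0, -20.7], 0],
    [[-48.4, -11.0, 8.8], [0, 0, -20.7], 0],
    [[-48.4, -11.0, 8.8], [0, 0, -20.7], 0],
    [[-48.4, -11.0, 8.8], [0, 0, -20.7], 0],
    [[-48.4, -11.0, 8.8], [0, 0, -20.7], 0],
    [[-48.4, -11.0, 8.8], [0, 0, -20.7], 0],
    [[-48.4, -11.0, 8.8], [0, 0, -20.7], 0],
    [[-48.4, -11.0, 8.8], [0, 0, -20.7], 0],
    [[-48.4, -11.0, 8.8], [0, 0, -20.7], 0],
    [[-48.4, -11.0, 8.8], [0, 0, -20.7], 0],
    [[-48.4, -11.0, 8.8], [0, 0, -20.7], 0]
  ],
  "newtons": 20
}}

```text
clock: 1.3
tool_pos: [0.616, 0.3462, 0.1494]
eef_rot: [-0.028, 1.0, -0.001, -0.0]
contact_force: [-0.8, 0.5, -0.7]
opening: 1.005
finger_force: 0.0
```

Run:
```python
from h import *
cmd([.615,.348,.15],93.5);w=snap('wrist','w1');print(np.round(w['pose'],3));pickle.dump(w,open('w1.pkl','wb'))
hsv=cv2.cvtColor(w['image'],cv2.COLOR_RGB2HSV);m=cv2.inRange(hsv,(14,85,60),(32,255,255))
cs,_=cv2.findContours(m,cv2.RETR_EXTERNAL,cv2.CHAIN_APPROX_NONE)
c=max(cs,key=cv2.contourArea);ap=cv2.approxPolyDP(c,5,True).reshape(-1,2);print(cv2.contourArea(c),ap.tolist());print(np.round(onz(w,ap,.017)*1000).tolist())
cmd([.615,.348,.003],93.5)
```

```text
shift [0.09, 0.19, -0.06] turn [-0.1, -0.1, -0.3] | p0 [0.616  0.3462 0.1494] F [-0.8  0.5 -0.7] open 1.005 t 1.3
[[-0.057 -0.953 -0.296  0.54 ]
 [ 0.998 -0.055 -0.016  0.341]
 [-0.001 -0.297  0.955  0.294]
 [ 0.     0.     0.     1.   ]]
7565.0 [[238, 85], [236, 250], [259, 251], [263, 276], [272, 267], [266, 251], [282, 246], [315, 256], [319, 235], [275, 238], [279, 86]]
[[526.0, 327.0, 17.0], [687.0, 332.0, 17.0], [687.0, 356.0, 17.0], [716.0, 362.0, 17.0], [705.0, 371.0, 17.0], [686.0, 363.0, 17.0], [680.0, 379.0, 17.0], [689.0, 415.0, 17.0], [665.0, 416.0, 17.0], [671.0, 371.0, 17.0], [525.0, 363.0, 17.0]]
shift [-0.12, -0.08, 14.7] turn [0.0, -0.1, -0.1] | p0 [0.6141 0.3487 0.15  ] F [ 0.1 -0.  -0.2] open 1.002 t 1.35
```

View pics/w1.png

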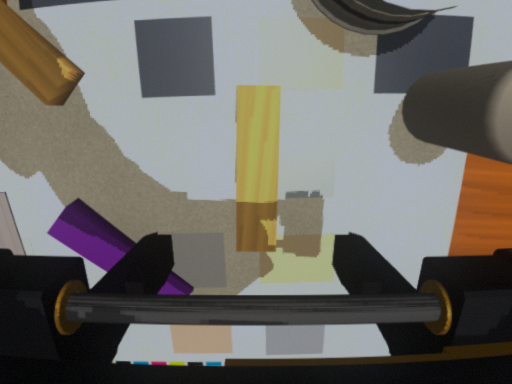

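The wrist view shows wedge A centred at (258,168) between the fingers, as expected. I'll descend and grip.

Call:
{"method": "carry_out", "body": {
  "rows": [
    [[-0.1, 0, 5], [0, 0, 0], 0],
    [[-0.1, 0, 10], [0, 0, 0], 0],
    [[-0.1, 0, 13], [0, 0, 0], 0],
    [[-0.1, 0, 14], [0, 0, 0], 0],
    [[-0.1, 0, 14.6], [0, 0, 0], 0],
    [[-0.1, 0, 14.6], [0, 0, 0], 0],
    [[-0.1, 0, 14.6], [0, 0, 0], 0.9],
    [[-0.1, 0, 14.6], [0, 0, 0], 0.9],
    [[-0.1, 0, 14.6], [0, 0, 0], 0.9],
    [[-0.1, 0, 14.6], [0, 0, 0], 0.9],
    [[-0.1, 0, 14.6], [0, 0, 0], 0.9],
    [[-0.1, 0, 14.6], [0, 0, 0], 0.9]
  ],
  "newtons": 20
}}

```text
clock: 2.55
tool_pos: [0.6159, 0.3486, 0.0048]
eef_rot: [-0.03, 1.0, 0.0, 0.0]
contact_force: [-0.2, -0.8, 0.2]
opening: 0.48
finger_force: 0.3
```

Run:
```python
from h import *
cmd([.615,.348,.15],93.5)
```

```text
shift [0.09, -0.05, -14.52] turn [0.0, 0.0, -0.0] | p0 [0.6159 0.3486 0.0048] F [-0.2 -0.8  0.2] open 0.48 t 2.55
```

Call:
{"method": "carry_out", "body": {
  "rows": [
    [[0, 0, 0], [0, 0, 0], 0.9],
    [[0, 0, 0], [0, 0, 0], 0.9],
    [[0, 0, 0], [0, 0, 0], 0.9],
    [[0, 0, -1], [0, 0, 0], 0.9],
    [[0, 0, -3], [0, 0, 0], 0.9],
    [[0, 0, -7], [0, 0, 0], 0.9],
    [[0, 0, -11], [0, 0, 0], 0.9],
    [[0, 0, -15], [0, 0, 0], 0.9],
    [[0, 0, -15], [0, 0, 0], 0.9]
  ],
  "newtons": 20
}}

```text
clock: 3.45
tool_pos: [0.6195, 0.3515, 0.1635]
eef_rot: [-0.03, 1.0, 0.004, 0.006]
contact_force: [0.3, -0.0, -0.4]
opening: 0.452
finger_force: 19.9
```

Run:
```python
from h import *
u=np.array([np.cos(np.radians(-12.66)),np.sin(np.radians(-12.66))])
t=np.array([.5675,-.0973])+u*.0125;print(t)
cmd([*t,.16],77.3);print(r.get_state()['finger_force'],np.round(r.get_state()['moment'],2),np.round(r.get_state()['q'],2))
```

```text
[ 0.5796961  -0.10003956]
shift [6.68, -44.83, -0.07] turn [0.5, 0.6, 16.1] | p0 [0.6195 0.3515 0.1635] F [ 0.3 -0.  -0.4] open 0.452 t 3.45
19.93009328842163 [ 0.1  -0.06  0.04] [-0.42  0.9  -0.34  1.35  0.33  0.94  0.8 ]
```

Call:
{"method": "carry_out", "body": {
  "rows": [
    [[0.6, -4, -1], [0, 0, 1.5], 0.9],
    [[1.2, -8, -1], [0, 0, 3], 0.9],
    [[1.8, -12, -1], [0, 0, 5], 0.9],
    [[2.4, -16.5, -1], [0, 0, 7], 0.9],
    [[3, -21, -1], [0, 0, 9], 0.9],
    [[3.6, -25.5, -1], [0, 0, 11], 0.9],
    [[4.3, -30, -1], [0, 0, 13], 0.9],
    [[5, -34.5, -1], [0, 0, 15], 0.9],
    [[5.6, -39, -1], [0, 0, 16.1], 0.9],
    [[6.2, -43, -1], [0, 0, 16.1], 0.9],
    [[6.3, -44.5, -1], [0, 0, 16.1], 0.9],
    [[6.3, -44.5, -1], [0, 0, 16.1], 0.9]
  ]
}}

```text
clock: 4.65
tool_pos: [0.5795, -0.1028, 0.1651]
eef_rot: [0.113, 0.994, -0.001, 0.0]
contact_force: [-0.2, -0.0, -0.5]
opening: 0.452
finger_force: 19.9
```

Run:
```python
from h import *
w=snap('wrist','w2');a=snap('top');pickle.dump((w,a),open('w2.pkl','wb'))
cmd([.5797,-.1,.16],77.3)
```

```text
shift [-0.0, -0.28, 0.51] turn [0.1, 0.0, 0.2] | p0 [ 0.5803 -0.0973  0.1651] F [ 0.1 -0.1 -0.4] open 0.448 t 4.75
```

View pics/w2.png

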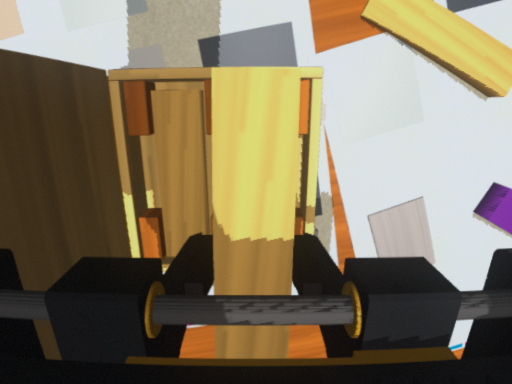

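The wrist view shows the wedge held over the left-hand bay. The rim's near outer corners are at about (111,70) and (322,68), and the wedge's thin end runs from (212,68) to (299,68).

Run:
```python
from h import *
w,a=pickle.load(open('w2.pkl','rb'))
v=(.5596,-.13247,np.radians(167.34));c,s=np.cos(v[2]),np.sin(v[2])
Pc=lambda l,z:np.r_[np.array([[c,-s],[s,c]])@np.array(l)/1000+v[:2],z/1000]
pts={'outR':((97,-91),(322,68)),'outL':((97,91),(110,70)),'inR':((88,-82),(313,80)),'inL':((88,82),(119,81))}
for k,(l,px) in pts.items():
    print(k,'pred px',np.round(proj(w,Pc(l,47))[0],1),'px',px,'world',np.round(onz(w,[px],.047)[0]*1000),'pred',np.round(Pc(l,47)*1000))
# held wedge: underside TCP-? thin end corners
print(np.round(onz(w,[(212,68),(299,68)],.168+.0)*1000,1))
p=np.array([.5803,-.0973]);u=np.array([np.cos(np.radians(-12.66)),np.sin(np.radians(-12.66))]);print('tcp - expected thin end',np.round((p-u*.0925)*1000))
```

```text
outR pred px [323.   59.7] px (322, 68) world [491. -24.  47.] pred [485. -22.  47.]
outL pred px [104.1  62.8] px (110, 70) world [ 452. -197.   47.] pred [ 445. -200.   47.]
inR pred px [311.7  71.1] px (313, 80) world [499. -33.  47.] pred [492. -33.  47.]
inL pred px [115.6  73.7] px (119, 81) world [ 462. -192.   47.] pred [ 456. -193.   47.]
[[ 486.8 -100.6  168. ]
 [ 495.4  -62.9  168. ]]
tcp - expected thin end [490. -77.]
```

Call:
{"method": "carry_out", "body": {
  "rows": [
    [[-0.3, -0.2, 2], [0, 0, 0], 0.9],
    [[-0.3, -0.2, 5], [0, 0, 0], 0.9],
    [[-0.3, -0.2, 8], [0, 0, 0], 0.9],
    [[-0.3, -0.2, 10], [0, 0, 0], 0.9],
    [[-0.3, -0.2, 10], [0, 0, 0], 0.9],
    [[-0.3, -0.2, 10], [0, 0, 0], 0.9],
    [[-0.3, -0.2, 10], [0, 0, 0], 0.9],
    [[-0.3, -0.2, 10], [0, 0, 0], 0.9]
  ]
}}

```text
clock: 5.55
tool_pos: [0.5834, -0.1016, 0.0661]
eef_rot: [0.11, 0.994, 0.0, 0.001]
contact_force: [0.7, 0.0, -1.1]
opening: 0.454
finger_force: 19.9
```

Run:
```python
from h import *
cmd([.5832,-.0996,.06],77.3)
w=snap('wrist');cmd([.5832,-.0996,.06],77.3);pickle.dump(w,open('w3.pkl','wb'))
cv2.imwrite('pics/w3.png',cv2.resize(w['image'][100:300,60:360],None,fx=2.6,fy=2.6,interpolation=2)[:,:,::-1])
```

```text
shift [0.06, 0.19, 0.61] turn [0.0, 0.1, 0.1] | p0 [ 0.5834 -0.1016  0.0661] F [ 0.7  0.  -1.1] open 0.454 t 5.55
shift [0.05, 0.22, 0.59] turn [0.0, 0.1, 0.1] | p0 [ 0.5832 -0.1018  0.0659] F [ 1.  -0.7 -0.5] open 0.45 t 5.6
```

View pics/w3.png

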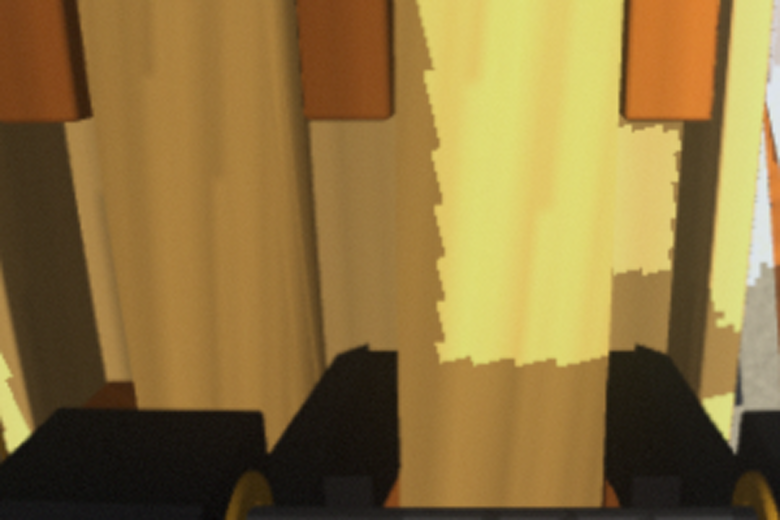

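Run:
```python
from h import *
w=pickle.load(open('w3.pkl','rb'))
f=lambda x,y:(60+x/2.6,100+y/2.6)
for n,p,l in(('midstrip',f(393,119),(40,-8)),('outstrip',f(624,119),(40,-64)),('midL',f(310,119),(40,8))):
    print(n,np.round(onz(w,[p],.039)[0]*1000,1),l)
hsv=cv2.cvtColor(w['image'],cv2.COLOR_RGB2HSV)
cv2.imwrite('pics/w3b.png',cv2.resize(w['image'][0:150,60:360],None,fx=2.6,fy=2.6,interpolation=2)[:,:,::-1])
v=(.5636,-.132,np.radians(167.34));c,s=np.cos(v[2]),np.sin(v[2])
for l in((40,-8),(40,-64),(40,8)): print(np.round(np.array([[c,-s],[s,c]])@np.array(l)+np.array(v[:2])*1000,1))
```

```text
midstrip [ 527.5 -113.9   39. ] (40, -8)
outstrip [538.6 -64.1  39. ] (40, -64)
midL [ 523.4 -131.9   39. ] (40, 8)
[ 526.3 -115.4]
[538.6 -60.8]
[ 522.8 -131. ]
```

View pics/w3b.png

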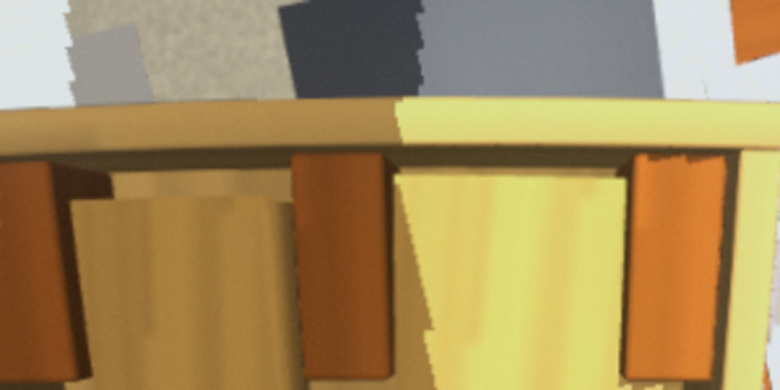

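The view shows the thin end at crop row 177, just inside the near wall at row 148, with the strips either side. The fit is good, so I'll lower it.

Call:
{"method": "carry_out", "body": {
  "rows": [
    [[0, 0.1, 1], [0, 0, 0], 0.9],
    [[0, 0.1, 2], [0, 0, 0], 0.9],
    [[0, 0.1, 3], [0, 0, 0], 0.9],
    [[0, 0.1, 3.7], [0, 0, 0], 0.9],
    [[0, 0.1, 4.2], [0, 0, 0], 0.9],
    [[0, 0.1, 4.6], [0, 0, 0], 0.9],
    [[0, 0.1, 4.8], [0, 0, 0], 0.9],
    [[0, 0.1, 4.8], [0, 0, 0], 0.9],
    [[0, 0.1, 4.8], [0, 0, 0], 0.9]
  ]
}}

```text
clock: 6.5
tool_pos: [0.5827, -0.1011, 0.0169]
eef_rot: [0.11, 0.994, 0.0, 0.0]
contact_force: [0.5, 0.5, -1.6]
opening: 0.451
finger_force: 19.9
```

Run:
```python
from h import *
cmd([.5834,-.1004,.0138],77.3)
```

```text
shift [-0.05, 0.08, 0.31] turn [0.0, 0.0, 0.1] | p0 [ 0.5827 -0.1011  0.0169] F [ 0.5  0.5 -1.6] open 0.451 t 6.5
```

Call:
{"method": "carry_out", "body": {
  "rows": [
    [[0, 0, 0.1], [0, 0, 0], 0.9],
    [[0, 0, 0.2], [0, 0, 0], 0.9],
    [[0, 0, 0.3], [0, 0, 0], 0.9],
    [[0, 0, 0.35], [0, 0, 0], 0.9],
    [[0, 0, 0.35], [0, 0, 0], 0.9],
    [[0, 0, 0.35], [0, 0, 0], 0.9]
  ]
}}

```text
clock: 7.1
tool_pos: [0.5827, -0.1011, 0.0137]
eef_rot: [0.11, 0.994, -0.0, 0.0]
contact_force: [-1.5, -0.2, 6.0]
opening: 0.452
finger_force: 19.9
```

Run:
```python
from h import *
cmd([.5834,-.1004,.0138],77.3)
```

```text
shift [-0.06, 0.08, -0.01] turn [-0.0, 0.0, 0.1] | p0 [ 0.5827 -0.1011  0.0137] F [-1.5 -0.2  6. ] open 0.452 t 7.1
```

Call:
{"method": "carry_out", "body": {
  "rows": [
    [[0, 0, 0], [0, 0, 0], 0.44],
    [[0, 0, 0], [0, 0, 0], 0.44],
    [[0, 0, 0], [0, 0, 0], 0.44],
    [[0, 0, 0], [0, 0, 0], 0.44],
    [[0, 0, -0.5], [0, 0, 0], 0.44],
    [[0, 0, -1.5], [0, 0, 0], 0.44],
    [[0, 0, -3], [0, 0, 0], 0.44],
    [[0, 0, -5], [0, 0, 0], 0.44],
    [[0, 0, -9], [0, 0, 0], 0.2],
    [[0, 0, -13], [0, 0, 0], 0],
    [[0, 0, -14], [0, 0, 0], 0],
    [[0, 0, -14], [0, 0, 0], 0]
  ]
}}

```text
clock: 8.3
tool_pos: [0.5839, -0.1013, 0.1559]
eef_rot: [0.11, 0.994, 0.0, 0.002]
contact_force: [0.9, -0.4, -0.7]
opening: 0.899
finger_force: 0.0
```

Run:
```python
from h import *
w=snap('wrist','w4');pickle.dump(w,open('w4.pkl','wb'))
u=np.array([.1,.125]);u/=np.linalg.norm(u);t=np.array([.481,.104])+u*.012;print(t,np.degrees(np.arctan2(u[1],u[0])))
cmd([*t,.15],-38.7);print(np.round(r.get_state()['q'],2))
```

```text
[0.48849634 0.11337043] 51.34019174590991
shift [13.89, 18.88, 0.39] turn [0.1, 0.1, 116.1] | p0 [ 0.5827 -0.1012  0.1541] F [-0.1 -0.2 -0.5] open 0.943 t 8.35
[ 0.28  0.77 -0.32  1.75  0.35  0.68  1.12]
```

View pics/w4.png

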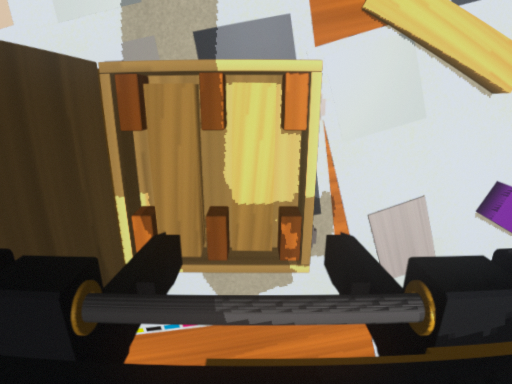

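The first wedge lies flat in the bay, centred between the strips at about x = 225–301 px. Next I'll go to wedge B.

Call:
{"method": "carry_out", "body": {
  "rows": [
    [[2, 2.5, 0.4], [0, 0, 8], 0],
    [[4, 5, 0.4], [0, 0, 16], 0],
    [[6, 7.5, 0.4], [0, 0, 24], 0],
    [[8, 10, 0.4], [0, 0, 32], 0],
    [[10, 13, 0.4], [0, 0, 40], 0],
    [[12, 16, 0.4], [0, 0, 48], 0],
    [[13.9, 18.9, 0.4], [0, 0, 56], 0],
    [[13.9, 18.9, 0.4], [0, 0, 64], 0],
    [[13.9, 18.9, 0.4], [0, 0, 72], 0],
    [[13.9, 18.9, 0.4], [0, 0, 80], 0],
    [[13.9, 18.9, 0.4], [0, 0, 88], 0],
    [[13.9, 18.9, 0.4], [0, 0, 96], 0]
  ]
}}

```text
clock: 9.55
tool_pos: [0.487, 0.1133, 0.1478]
eef_rot: [0.814, 0.581, -0.002, -0.0]
contact_force: [-0.1, 0.3, 0.6]
opening: 0.998
finger_force: 0.0
```

Call:
{"method": "carry_out", "body": {
  "rows": [
    [[0, 0, 0], [0, 0, 8], 0],
    [[0, 0, 0], [0, 0, 16], 0],
    [[0, 0, 0], [0, 0, 20], 0],
    [[0, 0, 0], [0, 0, 20], 0],
    [[0, 0, 0], [0, 0, 20], 0],
    [[0, 0, 0], [0, 0, 20], 0]
  ]
}}

```text
clock: 10.15
tool_pos: [0.4878, 0.1136, 0.1487]
eef_rot: [0.901, 0.434, -0.001, -0.0]
contact_force: [0.3, 0.9, 0.3]
opening: 1.0
finger_force: 0.0
```

Run:
```python
from h import *
w=snap('wrist');pickle.dump(w,open('w5.pkl','wb'));cv2.imwrite('pics/w5.png',w['image'][:,:,::-1])
hsv=cv2.cvtColor(w['image'],cv2.COLOR_RGB2HSV);m=cv2.inRange(hsv,(14,85,60),(32,255,255))
cs,_=cv2.findContours(m,cv2.RETR_EXTERNAL,cv2.CHAIN_APPROX_NONE)
for c in sorted(cs,key=cv2.contourArea)[-2:]:
    ap=cv2.approxPolyDP(c,5,True).reshape(-1,2);print(cv2.contourArea(c),ap.tolist());print(np.round(onz(w,ap,.017)*1000).tolist())
cmd([.4885,.1134,.004],-38.7);print(np.round(r.get_state()['q'],2))
```

```text
3975.0 [[511, 214], [501, 219], [475, 208], [378, 251], [416, 289], [424, 256], [465, 255], [510, 231]]
[[683.0, -81.0, 17.0], [671.0, -79.0, 17.0], [653.0, -48.0, 17.0], [547.0, -25.0, 17.0], [557.0, -94.0, 17.0], [583.0, -62.0, 17.0], [620.0, -92.0, 17.0], [674.0, -99.0, 17.0]]
6257.5 [[235, 109], [235, 261], [272, 262], [278, 111]]
[[520.0, 178.0, 17.0], [423.0, 60.0, 17.0], [452.0, 35.0, 17.0], [549.0, 153.0, 17.0]]
shift [0.03, 0.06, 14.49] turn [-0.0, 0.0, 0.1] | p0 [0.488  0.1136 0.1489] F [-0.2 -0.2  0.5] open 0.995 t 10.2
[-0.5   0.7   0.29  2.03 -0.42  0.47 -0.57]
```

Call:
{"method": "carry_out", "body": {
  "rows": [
    [[0, 0.1, 5], [0, 0, 0], 0],
    [[0, 0.1, 10], [0, 0, 0], 0],
    [[0, 0.1, 13], [0, 0, 0], 0],
    [[0, 0.1, 14], [0, 0, 0], 0],
    [[0, 0.1, 14.5], [0, 0, 0], 0.3],
    [[0, 0.1, 14.5], [0, 0, 0], 0.9],
    [[0, 0.1, 14.5], [0, 0, 0], 0.9],
    [[0, 0.1, 14.5], [0, 0, 0], 0.9],
    [[0, 0.1, 14.5], [0, 0, 0], 0.9],
    [[0, 0.1, 14.5], [0, 0, 0], 0.9],
    [[0, 0.1, 14.5], [0, 0, 0], 0.9],
    [[0, 0.1, 14.5], [0, 0, 0], 0.9]
  ],
  "newtons": 20
}}

```text
clock: 11.4
tool_pos: [0.4894, 0.1133, 0.0047]
eef_rot: [0.901, 0.433, 0.001, 0.0]
contact_force: [-0.9, 0.7, 6.4]
opening: 0.45
finger_force: 20.0
```

Call:
{"method": "carry_out", "body": {
  "rows": [
    [[0, 0, 0], [0, 0, 0], 0.9],
    [[0, 0, 0], [0, 0, 0], 0.9],
    [[0, 0, 0], [0, 0, 0], 0.9]
  ]
}}

```text
clock: 11.7
tool_pos: [0.4894, 0.1133, 0.0047]
eef_rot: [0.901, 0.433, 0.0, -0.0]
contact_force: [-0.7, -0.6, 5.8]
opening: 0.455
finger_force: 20.0
```

Run:
```python
from h import *
a=snap('top');m=cv2.inRange(cv2.cvtColor(a['image'],cv2.COLOR_RGB2HSV),(14,85,60),(32,255,255))
w=pickle.load(open('w5.pkl','rb'))
# ends at true heights
print(np.round(onz(w,[(256.5,110)],.026)*1000),np.round(onz(w,[(253.5,261.5)],.008)*1000))
cmd([.57,-.1,.16],77.3);print(r.get_state()['finger_force'])
```

```text
[[535. 166.  26.]] [[434.  44.   8.]]
shift [-11.61, 19.62, -15.53] turn [0.1, -0.0, -115.9] | p0 [0.4894 0.1133 0.0047] F [-1.   0.5  5.9] open 0.448 t 11.75
19.99127984046936
```

Call:
{"method": "carry_out", "body": {
  "rows": [
    [[0, 0, -1], [0, 0, 0], 0.9],
    [[0, 0, -3], [0, 0, 0], 0.9],
    [[0, 0, -7], [0, 0, 0], 0.9],
    [[0, 0, -11], [0, 0, -8], 0.9],
    [[0, 0, -15], [0, 0, -16], 0.9],
    [[0, 0, -16], [0, 0, -24], 0.9],
    [[0, 0, -16], [0, 0, -32], 0.9],
    [[0, 0, -16], [0, 0, -40], 0.9],
    [[0, 0, -16], [0, 0, -48], 0.9],
    [[0, 0, -16], [0, 0, -56], 0.9],
    [[0, 0, -16], [0, 0, -64], 0.9],
    [[0, 0, -16], [0, 0, -72], 0.9]
  ]
}}

```text
clock: 12.95
tool_pos: [0.4886, 0.1128, 0.1646]
eef_rot: [0.472, 0.882, -0.0, -0.0]
contact_force: [-0.3, -0.3, -1.5]
opening: 0.451
finger_force: 20.0
```

Run:
```python
from h import *
cmd([.5603,-.0961,.16],77.3)
```

```text
shift [-21.36, -5.62, 0.47] turn [-0.0, -0.0, -43.6] | p0 [0.4886 0.1128 0.1646] F [-0.3 -0.3 -1.5] open 0.451 t 12.95
```

Call:
{"method": "carry_out", "body": {
  "rows": [
    [[-1, 0, 0.3], [0, 0, -8], 0.9],
    [[-3, -0.5, 0.3], [0, 0, -16], 0.9],
    [[-6, -1.5, 0.3], [0, 0, -24], 0.9],
    [[-9, -2.5, 0.3], [0, 0, -32], 0.9],
    [[-12, -3.5, 0.3], [0, 0, -40], 0.9],
    [[-15, -4.5, 0.3], [0, 0, -43.6], 0.9],
    [[-18, -5, 0.3], [0, 0, -43.6], 0.9],
    [[-20.5, -5.4, 0.3], [0, 0, -43.6], 0.9],
    [[-21.4, -5.6, 0.3], [0, 0, -43.6], 0.9],
    [[-21.4, -5.6, 0.3], [0, 0, -43.6], 0.9],
    [[-21.4, -5.6, 0.3], [0, 0, -43.6], 0.9],
    [[-21.4, -5.6, 0.3], [0, 0, -43.6], 0.9]
  ]
}}

```text
clock: 14.15
tool_pos: [0.5594, -0.0942, 0.1613]
eef_rot: [0.112, 0.994, 0.0, -0.0]
contact_force: [-0.8, 0.5, -1.2]
opening: 0.452
finger_force: 20.0
```

Run:
```python
from h import *
cmd([.5603,-.0961,.08],77.3,-6.44)
w=snap('wrist','w6');pickle.dump(w,open('w6.pkl','wb'))
cmd([.5603,-.0961,.08],77.3,-6.44)
```

```text
shift [-0.13, -0.17, 8.13] turn [0.0, -6.5, -0.2] | p0 [ 0.5594 -0.0942  0.1613] F [-0.8  0.5 -1.2] open 0.452 t 14.15
shift [-0.11, -0.16, 8.13] turn [0.0, -6.5, -0.2] | p0 [ 0.5596 -0.0944  0.1613] F [ 0.3  1.3 -0.5] open 0.45 t 14.2
```

View pics/w6.png

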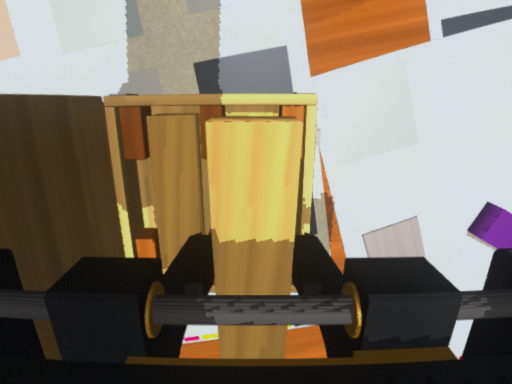

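The wrist view shows wedge B held thick end first, with its end edge at about (208–300,120), over the bay.

Run:
```python
from h import *
w=pickle.load(open('w6.pkl','rb'))
u=np.array([.9757,-.2192]);t=np.array([.5596,-.0944])
for row,z in((123,.1826),(118,.1826),(118,.1566)):
    p=onz(w,[(254,row)],z)[0]; print(row,z,np.round(p*1000,1),'dist thick end to TCP',(t-p[:2])@u*1000)
for px in((109,100),(316,97),(115,106),(308,104)): print(np.round(onz(w,[px],.047)*1000,1))
```

```text
123 0.1826 [493.2 -79.1 182.6] dist thick end to TCP 68.10553960410788
118 0.1826 [491.3 -78.7 182.6] dist thick end to TCP 70.08289749675657
118 0.1566 [492.6 -78.8 156.6] dist thick end to TCP 68.7997187136419
[[ 455.1 -195.5   47. ]]
[[492.5 -25.2  47. ]]
[[ 461. -192.   47.]]
[[496.7 -32.7  47. ]]
```

Call:
{"method": "carry_out", "body": {
  "rows": [
    [[-0.1, -0.15, 1], [0, -1, 0], 0.9],
    [[-0.1, -0.15, 2], [0, -2, 0], 0.9],
    [[-0.1, -0.15, 3.5], [0, -3, 0], 0.9],
    [[-0.1, -0.15, 5], [0, -4.5, 0], 0.9],
    [[-0.1, -0.15, 6.5], [0, -5.5, 0], 0.9],
    [[-0.1, -0.15, 7.6], [0, -6.4, 0], 0.9],
    [[-0.1, -0.15, 8], [0, -6.4, 0], 0.9],
    [[-0.1, -0.15, 8], [0, -6.4, 0], 0.9],
    [[-0.1, -0.15, 8], [0, -6.4, 0], 0.9]
  ]
}}

```text
clock: 15.1
tool_pos: [0.5612, -0.0976, 0.0817]
eef_rot: [0.113, 0.992, -0.006, 0.056]
contact_force: [-0.0, -0.5, -0.6]
opening: 0.45
finger_force: 20.0
```

Run:
```python
from h import *
cmd([.5603,-.0961,.0295],77.3,-6.44)
```

```text
shift [0.71, 0.12, 5.17] turn [-0.0, 0.0, -0.3] | p0 [ 0.5612 -0.0976  0.0817] F [-0.  -0.5 -0.6] open 0.45 t 15.1
```

Call:
{"method": "carry_out", "body": {
  "rows": [
    [[0.13, 0.1, 1], [0, 0, 0], 0.9],
    [[0.27, 0.1, 2], [0, 0, 0], 0.9],
    [[0.4, 0.1, 3], [0, 0, 0], 0.9],
    [[0.53, 0.1, 3.9], [0, 0, 0], 0.9],
    [[0.6, 0.1, 4.4], [0, 0, 0], 0.9],
    [[0.64, 0.1, 4.7], [0, 0, 0], 0.9],
    [[0.66, 0.1, 4.8], [0, 0, 0], 0.9],
    [[0.66, 0.1, 4.8], [0, 0, 0], 0.9],
    [[0.66, 0.1, 4.8], [0, 0, 0], 0.9]
  ]
}}

```text
clock: 16.0
tool_pos: [0.5599, -0.0969, 0.0331]
eef_rot: [0.113, 0.992, -0.006, 0.056]
contact_force: [0.0, -0.3, -1.7]
opening: 0.45
finger_force: 20.0
```

Run:
```python
from h import *
cmd([.5603,-.0961,.0295],77.3,-6.44)
```

```text
shift [0.02, 0.08, 0.36] turn [-0.0, -0.0, -0.3] | p0 [ 0.5599 -0.0969  0.0331] F [ 0.  -0.3 -1.7] open 0.45 t 16.0
```

Call:
{"method": "carry_out", "body": {
  "rows": [
    [[0.02, 0, 0.1], [0, 0, 0], 0.9],
    [[0.03, 0, 0.2], [0, 0, 0], 0.9],
    [[0.04, 0, 0.3], [0, 0, 0], 0.9],
    [[0.05, 0, 0.35], [0, 0, 0], 0.9],
    [[0.05, 0, 0.35], [0, 0, 0], 0.9]
  ]
}}

```text
clock: 16.5
tool_pos: [0.5596, -0.0968, 0.0296]
eef_rot: [0.113, 0.992, -0.006, 0.056]
contact_force: [-0.9, 0.5, 3.6]
opening: 0.45
finger_force: 20.0
```

Run:
```python
from h import *
cmd([.5603,-.0961,.0295],77.3,-6.44)
```

```text
shift [-0.05, 0.08, 0.01] turn [-0.0, -0.0, -0.3] | p0 [ 0.5596 -0.0968  0.0296] F [-0.9  0.5  3.6] open 0.45 t 16.5
```

Call:
{"method": "carry_out", "body": {
  "rows": [
    [[0, 0, 0], [0, 0, 0], 0.44],
    [[0, 0, 0], [0, 0, 0], 0.44],
    [[0, 0, 0], [0, 0, 0], 0.44],
    [[0, 0, 0], [0, 0, 0], 0.44],
    [[0, 0, -0.5], [0, 0, 0], 0.44],
    [[0, 0, -1.5], [0, 0, 0], 0.44],
    [[0, 0, -3], [0, 0, 0], 0.44],
    [[0, 0, -6], [0, 0, 0], 0.44],
    [[0, 0, -10], [0, 6.4, 0], 0.44],
    [[0, 0, -14], [0, 6.4, 0], 0.44],
    [[0, 0, -14], [0, 6.4, 0], 0.44],
    [[0, 0, -14], [0, 6.4, 0], 0.44]
  ]
}}

```text
clock: 17.7
tool_pos: [0.5451, -0.0938, 0.1702]
eef_rot: [0.114, 0.993, -0.0, 0.002]
contact_force: [-0.5, 0.1, -0.4]
opening: 0.56
finger_force: 0.0
```

Run:
```python
from h import *
w=snap('wrist');s=snap('scene');pickle.dump((w,s),open('w7.pkl','wb'))
A=cv2.resize(w['image'][40:300,80:340],None,fx=1.5,fy=1.5,interpolation=2)
B=cv2.resize(s['image'][75:205,110:225],None,fx=3,fy=3,interpolation=2)
can=np.zeros((400,745,3),np.uint8);can[:390,:390]=A;can[:390,395:740]=B
cv2.imwrite('pics/w7.png',can[:,:,::-1]);cmd([.5603,-.0961,.3],77.3)
```

```text
shift [-1.69, 0.12, -13.21] turn [-0.0, -0.1, -0.3] | p0 [ 0.5434 -0.0935  0.1679] F [ 0.2 -0.6 -0.6] open 0.562 t 17.8
```

View pics/w7.png

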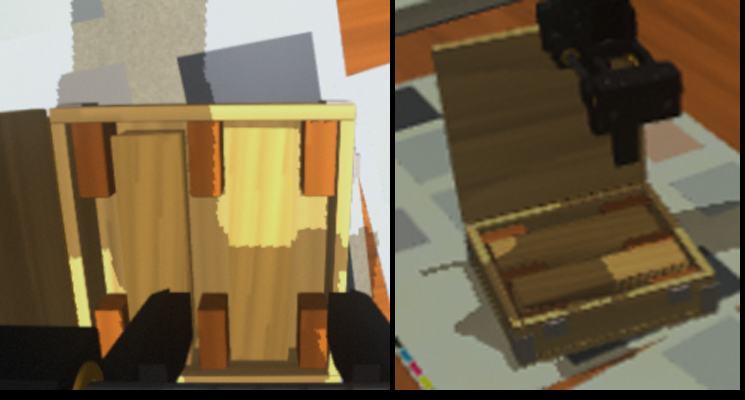

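Both wedges lie level below the rim in the crop (wedge pair at crop (260,250)). Next is the lid. First I'll lift, turn the tool and close the fingers.

Call:
{"method": "carry_out", "body": {
  "rows": [
    [[0, 0, -2], [0, 0, 8], 0.44],
    [[0, 0, -5], [0, 0, 16], 0.6],
    [[0, 0, -9], [0, 0, 24], 1],
    [[0, 0, -12], [0, 0, 32], 1],
    [[0, 0, -13.2], [0, 0, 40], 1],
    [[0, 0, -13.2], [0, 0, 48], 1],
    [[0, 0, -13.2], [0, 0, 56], 1],
    [[0, 0, -13.2], [0, 0, 64], 1],
    [[0, 0, -13.2], [0, 0, 72], 1],
    [[0, 0, -13.2], [0, 0, 80], 1],
    [[0, 0, -13.2], [0, 0, 88], 1],
    [[0, 0, -13.2], [0, 0, 89.7], 1]
  ]
}}

```text
clock: 19.0
tool_pos: [0.5434, -0.093, 0.2988]
eef_rot: [0.782, 0.624, -0.002, -0.001]
contact_force: [-0.6, 0.2, -0.5]
opening: 0.004
finger_force: 0.0
```

```bash
cat >> h.py <<'E'
o=np.array([.5636,-.1325]);ey=np.array([-.2192,-.9757])
def lid(yc,z,tilt=0): cmd([*(o+yc*ey),z],-12.7,tilt)
def arc(th,s=.15,h=.010):
    return .091-s*np.cos(th)+.009*np.sin(th)+h, .0475+s*np.sin(th)+.009*np.cos(th)
def yc(): return (np.array(r.get_state()['tool_pos'][:2])-o)@ey
E
python3 - <<'E'
from h import *
lid(.165,.3)
E
```

```text
shift [-19.9, 2.89, -0.1] turn [-0.2, 0.1, -0.1] | p0 [ 0.5434 -0.093   0.2988] F [-0.6  0.2 -0.5] open 0.004 t 19.0
```

Call:
{"method": "carry_out", "body": {
  "rows": [
    [[-4, 0.6, 0], [0, 0, 0], 1],
    [[-8, 1.2, 0], [0, 0, 0], 1],
    [[-12, 1.8, 0], [0, 0, 0], 1],
    [[-16, 2.4, 0], [0, 0, 0], 1],
    [[-19, 2.9, 0], [0, 0, 0], 1],
    [[-19.9, 2.9, 0], [0, 0, 0], 1],
    [[-19.9, 2.9, 1], [0, 0, 0], 1],
    [[-19.9, 2.9, 4], [0, 0, 0], 1],
    [[-19.9, 2.9, 7], [0, 0, 0], 1],
    [[-19.9, 2.9, 9.5], [0, 0, 0], 1],
    [[-19.9, 2.9, 9.7], [0, 0, 0], 1],
    [[-19.9, 2.9, 9.7], [0, 0, 0], 1]
  ]
}}

```text
clock: 20.2
tool_pos: [0.529, -0.2916, 0.2027]
eef_rot: [0.78, 0.625, 0.0, -0.001]
contact_force: [-1.1, -0.8, 0.2]
opening: 0.005
finger_force: 0.0
```

Run:
```python
from h import *
print(yc());lid(.125,.2)
for th in np.radians([90,80,70,60,50,40,30,20,10,5,0]): print(round(np.degrees(th)),np.round(arc(th),4))
```

```text
0.16281258115131345
shift [3.78, -0.1, 0.28] turn [-0.1, -0.1, 0.1] | p0 [ 0.529  -0.2916  0.2027] F [-1.1 -0.8  0.2] open 0.005 t 20.2
90 [0.11   0.1975]
80 [0.0838 0.1968]
70 [0.0582 0.1915]
60 [0.0338 0.1819]
50 [0.0115 0.1682]
40 [-0.0081  0.1508]
30 [-0.0244  0.1303]
20 [-0.0369  0.1073]
10 [-0.0452  0.0824]
5 [-0.0476  0.0695]
0 [-0.049   0.0565]
```

Call:
{"method": "carry_out", "body": {
  "rows": [
    [[1.5, 0, 0.1], [0, 0, 0], 1],
    [[3, 0, 0.3], [0, 0, 0], 1],
    [[3.6, 0, 0.3], [0, 0, 0], 1],
    [[4.2, 0, 0.3], [0, 0, 0], 1],
    [[4.8, 0, 0.4], [0, 0, 0], 1],
    [[5.3, 0, 0.4], [0, 0, 0], 1],
    [[5.9, 0, 0.4], [0, 0, 0], 1],
    [[6.5, 0, 0.4], [0, 0, 0], 1],
    [[7.1, 0, 0.4], [0, 0, 0], 1],
    [[7.5, 0, 0.4], [0, 0, 0], 1],
    [[7.9, 0, 0.5], [0, 0, 0], 1]
  ]
}}

```text
clock: 21.3
tool_pos: [0.5462, -0.2167, 0.1984]
eef_rot: [0.781, 0.624, -0.0, 0.0]
contact_force: [-1.5, -1.9, 2.4]
opening: 0.007
finger_force: 1.1
```

Run:
```python
from h import *
print(yc());lid(.0582,.1915)
s=snap('scene');
```

```text
0.08593297996221405
shift [2.77, -0.16, 0.69] turn [0.0, 0.0, -0.0] | p0 [ 0.5462 -0.2167  0.1984] F [-1.5 -1.9  2.4] open 0.007 t 21.3
```

Call:
{"method": "carry_out", "body": {
  "rows": [
    [[0.7, 0, 0.1], [0, 0, 0], 1],
    [[1.3, 0, 0.25], [0, 0, 0], 1],
    [[2, 0, 0.4], [0, 0, 0], 1],
    [[2.6, 0, 0.55], [0, 0, 0], 1],
    [[3.2, 0, 0.75], [0, 0, 0], 1],
    [[3.8, 0, 1.0], [0, 0, 0], 1],
    [[4.4, 0, 1.25], [0, 0, 0], 1],
    [[5, 0, 1.5], [0, 0, 0], 1],
    [[5.6, 0, 1.8], [0, 0, 0], 1],
    [[6.2, 0, 2.1], [0, 0, 0], 1],
    [[6.7, 0, 2.5], [0, 0, 0], 1],
    [[7.25, 0, 2.9], [0, 0, 0], 1]
  ]
}}

```text
clock: 22.55
tool_pos: [0.5624, -0.1454, 0.169]
eef_rot: [0.781, 0.624, 0.0, -0.0]
contact_force: [0.3, -0.1, 1.8]
opening: 0.003
finger_force: 0.8
```

Run:
```python
from h import *
print(yc());lid(-.0244,.1303)
```

```text
0.012819090202175679
shift [3.72, -0.17, 3.88] turn [0.0, -0.0, -0.0] | p0 [ 0.5624 -0.1454  0.169 ] F [ 0.3 -0.1  1.8] open 0.003 t 22.55
```

Call:
{"method": "carry_out", "body": {
  "rows": [
    [[0.5, 0, 0.4], [0, 0, 0], 1],
    [[1.05, 0, 0.85], [0, 0, 0], 1],
    [[1.5, 0, 1.3], [0, 0, 0], 1],
    [[1.95, 0, 1.75], [0, 0, 0], 1],
    [[2.4, 0, 2.25], [0, 0, 0], 1],
    [[2.8, 0, 2.75], [0, 0, 0], 1],
    [[3.2, 0, 3.25], [0, 0, 0], 1],
    [[3.6, 0, 3.8], [0, 0, 0], 1],
    [[3.9, 0, 4.35], [0, 0, 0], 1],
    [[4.25, 0, 4.9], [0, 0, 0], 1],
    [[4.55, 0, 5.5], [0, 0, 0], 1],
    [[4.85, 0, 6.1], [0, 0, 0], 1]
  ]
}}

```text
clock: 23.75
tool_pos: [0.5728, -0.0984, 0.1078]
eef_rot: [0.781, 0.624, -0.0, -0.0]
contact_force: [-0.5, -0.4, 1.0]
opening: 0.007
finger_force: 0.6
```

Run:
```python
from h import *
print(yc());lid(-.049,.0585)
```

```text
-0.03526256572140741
shift [1.37, -0.15, 4.93] turn [-0.0, -0.0, -0.0] | p0 [ 0.5728 -0.0984  0.1078] F [-0.5 -0.4  1. ] open 0.007 t 23.75
```

Call:
{"method": "carry_out", "body": {
  "rows": [
    [[0.3, 0, 0.6], [0, 0, 0], 1],
    [[0.5, 0, 1.2], [0, 0, 0], 1],
    [[0.7, 0, 1.8], [0, 0, 0], 1],
    [[0.8, 0, 2.4], [0, 0, 0], 1],
    [[0.95, 0, 3.0], [0, 0, 0], 1],
    [[1.05, 0, 3.5], [0, 0, 0], 1],
    [[1.1, 0, 3.9], [0, 0, 0], 1],
    [[1.15, 0, 4.2], [0, 0, 0], 1],
    [[1.2, 0, 4.5], [0, 0, 0], 1],
    [[1.2, 0, 4.7], [0, 0, 0], 1],
    [[1.2, 0, 4.8], [0, 0, 0], 1],
    [[1.2, 0, 4.8], [0, 0, 0], 1]
  ]
}}

```text
clock: 24.95
tool_pos: [0.5754, -0.087, 0.0602]
eef_rot: [0.781, 0.624, -0.0, -0.0]
contact_force: [1.4, -0.2, 0.0]
opening: 0.008
finger_force: 0.0
```

Run:
```python
from h import *
print(yc());lid(-.049,.0565)
```

```text
-0.0470121314381039
shift [0.2, -0.16, 0.37] turn [-0.0, -0.0, -0.0] | p0 [ 0.5754 -0.087   0.0602] F [ 1.4 -0.2  0. ] open 0.008 t 24.95
```

Call:
{"method": "carry_out", "body": {
  "rows": [
    [[0, 0, 0.1], [0, 0, 0], 1],
    [[0, 0, 0.2], [0, 0, 0], 1],
    [[0, 0, 0.3], [0, 0, 0], 1],
    [[0, 0, 0.4], [0, 0, 0], 1],
    [[0, 0, 0.4], [0, 0, 0], 1],
    [[0, 0, 0.4], [0, 0, 0], 1]
  ]
}}

```text
clock: 25.55
tool_pos: [0.5756, -0.0868, 0.0569]
eef_rot: [0.781, 0.624, 0.0, -0.0]
contact_force: [-0.6, 1.8, 6.5]
opening: 0.0
finger_force: 3.1
```

Run:
```python
from h import *
print(yc());lid(-.049,.0565)
```

```text
-0.04718459588420845
shift [0.18, -0.17, 0.04] turn [0.0, -0.0, -0.0] | p0 [ 0.5756 -0.0868  0.0569] F [-0.6  1.8  6.5] open 0.0 t 25.55
```

Call:
{"method": "carry_out", "body": {
  "rows": [
    [[0, 0, 0.05], [0, 0, 0], 1],
    [[0, 0, 0.1], [0, 0, 0], 1],
    [[0, 0, 0.15], [0, 0, 0], 1],
    [[0, 0, 0.15], [0, 0, 0], 1],
    [[0, 0, 0.15], [0, 0, 0], 1]
  ]
}}

```text
clock: 26.05
tool_pos: [0.5756, -0.0868, 0.0568]
eef_rot: [0.781, 0.624, 0.0, 0.0]
contact_force: [-3.4, 1.3, 17.1]
opening: 0.005
finger_force: 8.8
```

Call:
{"method": "carry_out", "body": {
  "rows": [
    [[0, 0, -0.3], [0, 0, 0], 1],
    [[0, 0, -1], [0, 0, 0], 1],
    [[0, 0, -3], [0, 0, 0], 1],
    [[0, 0, -7], [0, 0, 0], 1],
    [[0, 0, -12], [0, 0, 0], 1],
    [[0, 0, -16], [0, 0, 0], 1],
    [[0, 0, -16], [0, 0, 0], 1]
  ]
}}

```text
clock: 26.75
tool_pos: [0.5791, -0.088, 0.2205]
eef_rot: [0.781, 0.624, 0.004, 0.004]
contact_force: [-0.3, -0.4, -0.4]
opening: 0.007
finger_force: 0.0
```

```bash
python3 - <<'E'
from h import *
print(yc())
E
python3 - <<'E'
from h import *
s=snap('scene');b=pickle.load(open('s0.pkl','rb'))[1]
# predicted lid free-edge/top corners if shut, at outer face z=.0565: corner colour transitions
ex=np.array([-.9757,.2192])
for th in(0,.03,.06):
    y=.091-.19*np.cos(th);z=.0475+.19*np.sin(th)
    print(th,np.round(proj(s,[[*(o+ex*x+ey*y),z] for x in(-.097,.097)]),1).tolist())
# dark under-gap: sample column of grey values across the front (free) edge centre
y=-.099;c=proj(s,[[*(o+ey*y),.0475]])[0].round().astype(int);print(c)
g=cv2.cvtColor(s['image'],cv2.COLOR_RGB2GRAY);print(g[c[1]-10:c[1]+18,c[0]].tolist())
E
```

```text
-0.0468354559179922
0 [[150.0, 185.3], [217.6, 166.8]]
0.03 [[149.7, 183.6], [217.5, 165.1]]
0.06 [[149.4, 181.8], [217.4, 163.4]]
[185 176]
[71, 78, 122, 127, 128, 126, 129, 117, 63, 62, 52, 56, 53, 53, 53, 56, 56, 56, 58, 66, 57, 55, 41, 53, 112, 149, 146, 124]
```

The lid stopped hard at its shut height: z stayed at 56.8 mm while the force rose to 17 N. The arm is clear, so I'm handing in.

```bash
python3 -c "
from plant import r
print(r.finish_job())"
```

```text
the job is handed in; nothing more can be done
None
```

Both wedges are laid head to tail in the empty bay and the lid is pressed fully shut; I handed the job in at about 27 s, with the shut lid confirmed by its hard stop at 56.8 mm rather than by a final picture.

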